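# Select third feed on the cutting table's gearbox

## Task

Put the cutting table's feed gearbox into third. With light fingertip pushes, move the ball-topped lever along the neutral channel of its H-shaped gate to the right-hand end (as the robot sees it), then push it forward, away from the robot's side, fully home into the third slot. Do not grip the knob or let the lever dip into any other slot, leave the torch, wire brush and tin lying where they are, and finish with the hand clear.

Things in the scene. Friction and masses are not known exactly. Their poses are not given: they have to be found in the camera images.
- gearbox: Blue gearbox fixed to the bench, foot 200 x 190 mm, 121 mm high; a grey ribbed motor, 100 mm in diameter, on its far (+x) side reaches 195 mm from the centre. Origin: centre of its underside, on the bench. +x is 'forward' (away from the robot, within 0.45 rad), +y 'left', z up.
- gate (a point): Centre of the gate, on top of the gearbox (121 mm up), in a bare steel plate 136 mm square. A neutral channel 16 mm wide runs through it along gearbox y; three columns, 28 mm apart (y = +28, 0, -28 mm), each have a slot 16 mm wide forward (+x) and one rearward. The tines between slots are 12 mm wide with round tips.
- third (a point): End of the third slot at plate height, where the rod stands when home: the forward slot of the right-hand column, 28 mm forward and 28 mm right of the gate's centre. Forward slots count 1, 2, 3 from left to right.
- knob (a point): Centre of the lever's black ball knob, 44 mm across, on a 10 mm rod. The rod pivots 20 mm above the gearbox's origin, 180 mm below the ball: with a = across, e = engage the ball is, in the gearbox frame, at x = 180 sin e, y = -180 cos e sin a, z = 20 + 180 cos e cos a (mm): 200 mm up in mid gate, 186 in third. It moves at a push of about 2 to 4 N and stays where it is left.
- across (a joint): Sideways lean of the lever, rad: 0 in the middle column, grows as the knob goes right (gearbox -y); about -0.28 in the left column, +0.28 in the right one; rubber stops at -0.30 and +0.30. Starts between the left and the middle column. In a slot the rod has about 0.03 rad of play either way.
- engage (a joint): Forward lean of the lever, rad: 0 in the neutral channel (0.03 rad of play either way), grows as the knob goes forward (gearbox +x). Fully home in a forward slot it reads about 0.28; a rubber stop lies at 0.285. Starts at 0.
- torch: Loose orange cutting torch with a bent black head, lying beside the gearbox, about 185 mm long, 32 mm high. Origin at bench height under the front half of its handle, its length along x. Leave alone.
- wirebrush: Loose wire brush with a wooden handle, lying on the other side of the gearbox, 190 mm long. Origin at the middle of its underside, its length along x. Leave alone.
- tin: Loose aluminium tin, 48 mm in diameter, 55 mm high, standing between the gearbox and the robot. Origin at the centre of its underside. Leave alone.

How it is judged:
By the outcome, as a careful person would: the job done as asked, in the order asked, and still so for the second after the job is handed in, with the robot touching nothing.
It also fails if it takes over 38 s, if anything falls off the work surface, if the arm or the gripper's body presses on something with over 40 N, if the wrist force passes 120 N, or if a joint passes its speed limit or range.

## Robot

A 7-joint arm with a two-finger parallel gripper is mounted at the origin on the work surface. World frame = base frame: x ahead of the robot, y to its left, z up, the work surface at z = 0. Lengths are in m, angles in rad, forces in N, time in s.
With the tool pointing down it reaches from about 0.425 to 0.875 m from the base axis. Payload 4.7 kg.
Tool frame: the origin (TCP) lies between the finger pads; the fingertips stand 25 mm ahead of it and the grasp point (between the pads) lies 6 mm ahead of it (ctrl.tcp_to_tips is the distance from the TCP to the fingertips, in m); z points along the fingers, x is the direction in which the jaws open and shut, and the axes are right-handed (so a half turn about z gives the same grasp; the last joint's range is limited). The gripper opens to 87 mm and grips with 3 to 60 N. Pads are 19 mm wide; open, the fingers measure 117 mm over their backs; the gripper's body (75 mm by 190 mm) begins 51 mm behind the grasp point.
Start: joints at [-1.319, 0.321, -0.07, 1.45, 0.023, 1.371, -0.057], TCP at [0.153, 0.632, 0.248] pointing down, gripper open.
Joint ranges: [-2.86, 2.86], [-0.3, 2.09], [-1.38, 1.24], [0.06, 2.45], [-1.56, 4.7], [0.09, 2.05], [-2.69, 2.69]. Speed limits (rad/s): [2.57, 2.57, 3.14, 3.14, 3.14, 3.14, 3.14].

## Interface

Orientations are given as [roll, pitch, yaw] about the fixed x, y, z axes, in that order (R = Rz(yaw) Ry(pitch) Rx(roll)).
In Python, from rig import telemetry, imaging, order, ctrl gives the robot as it stands.
- The arm moves only by the tool carry_out, never from a script. Its argument "commands" is a list of rows, each a list of 3 entries, a list of its own where there are three numbers: the finger opening in cm, from 0 to 8.7, then the shift along the tool's x, y, z in cm, then the turn about the tool's z in rad. In form: [[fingers, [tx, ty, tz], yaw], ...]. A call has 1 to 8 rows; each row shifts and turns the commanded pose from where the row before left it, along the tool's axes as they then stand; what a row does not reach is not made up. A row lasts 1/12 s, in which the tool goes at most 41.7 mm and 7.16 degrees, less where a joint would pass 70% of its speed; a pose out of reach is approached as far as the arm can. A call with a gripper value outside its range is refused whole. The fingers move at their own pace and stop on an object; the grip force is fixed at half the most. Time passes only in rows, so rows that do not move let the fingers close. It gives the time, the measured TCP pose, the force and the opening at its end, in the units of the state.
- telemetry.read_state(): the state, without advancing time (a new reading comes with each control period).
- imaging.camera(name): name is "side" or "top"; returns (picture, depth): 384x512x3 uint8, red, green, blue; 384x512 float32, m along the optical axis (not along the pixel's ray), 0 where there is no reading.
- imaging.get_calibration(name): a dict with "fx", "fy", "cx", "cy" (pixels), "world_to_cam" (4x4, takes a point from world to camera coordinates). Camera axes: x right, y down, z forward; pixel columns grow to the right and rows downward; lengths in m; the calibration is good to about 2 mm. A picture is of the moment at which its call begins. get_calibration takes no time and is no camera call.
- order.sign_off(): hands the job in, once; it reports no verdict.
The state is a dict: "time_s": time; "joint_pos": joint angles; "joint_velocities": joint speeds; "effort": joint torques, N m; "position": TCP position; "ee_rot": TCP orientation; "wrist_force": force on the tool from outside, world axes, zero at the start; "wrist_torque": the same for the moment, N m; "opening": opening from 0.0 (shut) to 1.0 (fully open).
Only numpy, scipy, OpenCV 4.12 (cv2) and the standard library are available. Lean on these libraries where they do the work, as an engineer would, in place of code of your own. Each camera call takes 0.05 s, during which the arm holds its last target. There are 200 camera calls.

## Working session

There is one attempt and no reset: what is moved stays moved. The work goes in short steps, Python scripts to look and compute and a tool call to move; the robot and the scene stay as the last step left them, time stands still between calls to the robot, and variables do not carry over. Pictures are saved under pics/ and viewed, about 8 in all and at most 12, crops included, and the job is handed in when it is done.

Besides the shell and the picture viewer there is one more tool, called as name(argument=value, ...) on one line, values as JSON. carry_out: Moves the arm, as the interface text tells. Its arguments: {"type":"object","properties":{"commands":{"type":"array","items":{"type":"array"}}},"required":["commands"]}

```bash
ls; mkdir -p pics
python3 - <<'E'
from rig import telemetry, imaging, order, ctrl
import cv2, numpy as np
s=telemetry.read_state(); print({k:np.round(v,3).tolist() for k,v in s.items()}); print(ctrl.tcp_to_tips)
for n in("side","top"):
    p,d=imaging.camera(n); cv2.imwrite(f"pics/{n}0.png",p[:,:,::-1]); np.save(f"pics/{n}0.npy",d)
    c=imaging.get_calibration(n); print(n,c["fx"],c["cx"],c["cy"],np.round(c["world_to_cam"],3).tolist(), np.linalg.inv(c["world_to_cam"])[:3,3])
a=cv2.imread("pics/side0.png");b=cv2.imread("pics/top0.png")
cv2.imwrite("pics/both0.png",cv2.resize(np.vstack([a,b]),(800,1200))[:, :][:1200])
E
```

```text
pics
{'time_s': 0.0, 'joint_pos': [-1.319, 0.322, -0.07, 1.452, 0.023, 1.371, -0.057], 'joint_velocities': [-0.002, -0.002, -0.002, 0.0, -0.001, -0.001, -0.001], 'effort': [-0.0, -49.128, -0.404, -31.253, -0.064, 0.043, 0.0], 'position': [0.153, 0.631, 0.246], 'ee_rot': [3.141, 0.002, 1.333], 'wrist_force': [0.065, -0.075, -0.621], 'wrist_torque': [-0.013, 0.027, 0.028], 'opening': 0.999}
0.025
side 469.6240507743034 259.10033713080264 187.0976583594604 [[0.888, -0.459, 0.018, -0.418], [-0.344, -0.689, -0.638, 0.275], [0.306, 0.56, -0.77, 0.883], [0.0, 0.0, 0.0, 1.0]] [ 0.195989   -0.4967948   0.86322188]
top 494.61094971989814 259.9151308746406 197.12472710261576 [[-0.014, -1.0, 0.023, 0.04], [-0.995, 0.011, -0.104, 0.493], [0.103, -0.024, -0.994, 1.265], [0.0, 0.0, 0.0, 1.0]] [0.360215   0.06565037 1.30811653]
```

View pics/top0.png

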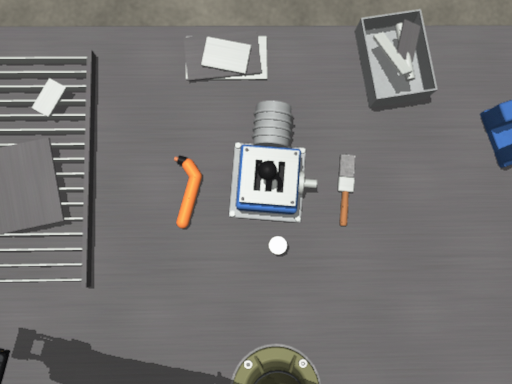

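View pics/side0.png

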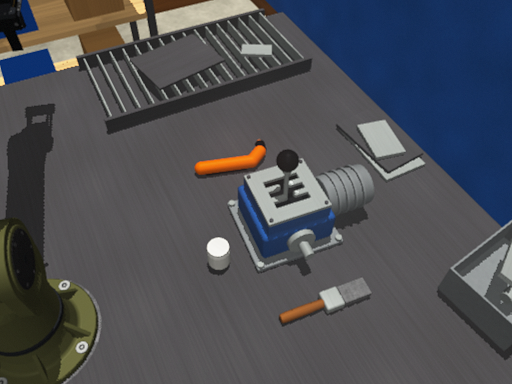

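```bash
cat > h.py <<'E'
import numpy as np, cv2
from scipy.optimize import least_squares
from rig import telemetry, imaging
def cloud(n,d):
    c=imaging.get_calibration(n); v,u=np.mgrid[:d.shape[0],:d.shape[1]]
    P=np.stack([(u-c["cx"])/c["fx"]*d,(v-c["cy"])/c["fy"]*d,d],-1)
    T=np.linalg.inv(c["world_to_cam"]); return P@T[:3,:3].T+T[:3,3]
def proj(n,p):
    c=imaging.get_calibration(n); T=c["world_to_cam"]; q=T[:3,:3]@np.asarray(p)+T[:3,3]
    return np.array([c["fx"]*q[0]/q[2]+c["cx"],c["fy"]*q[1]/q[2]+c["cy"]])
def knob(n,p,d,near,r=0.06):
    W=cloud(n,d); m=(d>0)&(np.hypot(W[...,0]-near[0],W[...,1]-near[1])<r)&(W[...,2]>.165)&(W[...,2]<.24)&(p.max(-1)<70)
    k,l,st,_=cv2.connectedComponentsWithStats(m.astype(np.uint8)); 
    m=l==1+np.argmax(st[1:,4]); X=W[m]
    f=least_squares(lambda c:np.linalg.norm(X-c,axis=1)-.022,X.mean(0)-[0,0,.01],loss="soft_l1",f_scale=.001)
    return f.x,m.sum(),np.abs(f.fun).mean(),np.argwhere(m).mean(0)[::-1]
E
python3 - <<'E'
from h import *
for n in("top","side"):
    p=cv2.imread(f"pics/{n}0.png"); d=np.load(f"pics/{n}0.npy"); W=cloud(n,d)
    m=(np.abs(W[...,2]-.121)<.008)&(d>0)&(p.min(-1)>110)&(W[...,0]>.3)&(W[...,0]<.8)&(abs(W[...,1])<.2)
    X=W[m]; r=cv2.minAreaRect((X[:,:2]*1000).astype(np.float32)); print(n,m.sum(),r,X[:,2].mean())
    g=np.array(r[0])/1000; print(knob(n,p,d,g))
    # other things
    hsv=cv2.cvtColor(p,cv2.COLOR_BGR2HSV)
    o=(hsv[...,1]>150)&(hsv[...,0]<15)&(d>0)&(W[...,0]>.2); Y=W[o]
    for s in(1,-1):
        Z=Y[(Y[:,1]-g[1])*s>0]; print(s,len(Z),Z.min(0),Z.max(0)) if len(Z) else 0
E
```

```text
top 2324 ((554.6348876953125, 13.04580307006836), (135.9825439453125, 176.1752166748047), 84.899169921875) 0.12109614732942751
(array([0.5359467 , 0.02246916, 0.19981173]), np.int64(285), np.float64(0.0011883931354248222), array([266.58947368, 170.5122807 ]))
1 586 [ 0.41801019  0.18957584 -0.00384365] [0.60338019 0.24998968 0.03563399]
side 2414 ((537.66064453125, 11.826114654541016), (137.9890899658203, 137.5345916748047), 85.07140350341797) 0.12156779541960608
(array([0.53833785, 0.01954365, 0.20028773]), np.int64(386), np.float64(0.0008467883561825728), array([287.30829016, 160.43782383]))
1 1308 [ 0.41767553  0.18291069 -0.75447442] [1.54101669 2.28624893 0.03478798]
-1 421 [ 4.19442301e-01 -2.02380089e-01  1.08668045e-04] [ 0.50971417 -0.17396158  0.02441047]
```

carry_out(commands=[[0,[0,0,0],-0.076],[0,[0,0,0],-0.076],[0,[-2.6,2.2,0],0],[0,[-2.6,2.2,0],0],[0,[-2.6,2.2,0],0],[0,[-2.6,2.2,0],0],[0,[-2.6,2.2,0],0],[0,[-2.6,2.2,0],0]])

```text
time_s: 0.77
position: [0.272, 0.4633, 0.2471]
ee_rot: [-3.141, 0.001, 1.485]
wrist_force: [0.7, 0.3, -0.5]
opening: 0.478
```

Run:
```python
from h import *
p=cv2.imread("pics/top0.png"); d=np.load("pics/top0.npy"); W=cloud("top",d)
m=((np.abs(W[...,2]-.121)<.006)&(d>0)&(p.min(-1)>110)&(np.hypot(W[...,0]-.54,W[...,1]-.012)<.12)&(W[...,0]<.62)).astype(np.uint8)
m=cv2.morphologyEx(m,cv2.MORPH_OPEN,np.ones((5,5)))
k,l,st,_=cv2.connectedComponentsWithStats(m); X=W[l==1+np.argmax(st[1:,4])]
print(len(X),cv2.minAreaRect((X[:,:2]*1000).astype(np.float32)))
s=telemetry.read_state();print(s["position"],s["ee_rot"],s["opening"],s["time_s"])
```

```text
2124 ((535.0493774414062, 14.726757049560547), (135.88783264160156, 136.38973999023438), 84.8770751953125)
[0.27195204 0.46326003 0.24714285] [-3.14137904e+00  5.27450986e-04  1.48504354e+00] 0.47779612456638865 0.7667
```

carry_out(commands=[[0,[-2.6,2.3,0],0],[0,[-2.6,2.3,0],0],[0,[-2.6,2.3,0],0],[0,[-2.6,2.3,0],0],[0,[-2.6,2.3,0],0],[0,[-2.6,2.3,0],0],[0,[-2.6,2.3,0],0],[0,[-2.6,2.3,0],0]])

```text
time_s: 1.43
position: [0.4373, 0.2403, 0.2474]
ee_rot: [-3.141, -0.0, 1.485]
wrist_force: [0.5, -0.2, 0.2]
opening: 0.007
```

carry_out(commands=[[0,[-2.6,2.3,0],0],[0,[-2.6,2.3,0],0],[0,[-2.6,2.3,0],0],[0,[-2.6,2.3,0],0],[0,[0,0,1.2],0],[0,[0,0,1.2],0],[0,[0,0,1.2],0],[0,[0,0,0],0]])

```text
time_s: 2.1
position: [0.517, 0.1314, 0.2081]
ee_rot: [-3.136, 0.002, 1.487]
wrist_force: [-1.0, 0.4, -0.4]
opening: 0.008
```

```bash
cat >> h.py <<'E'
G=np.array([.5363,.0133]); TH=-.087; R=np.array([[np.cos(TH),-np.sin(TH)],[np.sin(TH),np.cos(TH)]])
def gb(p): return R.T@(np.asarray(p)[:2]-G)*1000
def look(tag,near=None,crop=None):
    s=telemetry.read_state(); print("t",round(s["time_s"],2),"tcp gb",gb(s["position"]).round(1),"z",round(s["position"][2],4),"rpy",np.round(s["ee_rot"],3),"F",np.round(s["wrist_force"],1),"open",round(s["opening"],3))
    ims=[]
    for n,off in(("top",[-.0013,.0014]),("side",[.0013,-.0014])):
        p,d=imaging.camera(n); p=p[:,:,::-1].copy()
        u,v=proj(n,[G[0],G[1],.18]).astype(int); ims.append(cv2.resize(p[max(v-75,0):v+75,u-100:u+100],(800,600)))
        try:
            k=knob(n,p,d,near if near is not None else G); q=k[0].copy(); q[:2]-=off
            y,x=-gb(q)[1],gb(q)[0]; print(n,"knob gb",gb(q).round(1),"z",q[2].round(4),"n",k[1],"res",k[2].round(4),"a~",round(np.arctan2(y,q[2]*1000-20),3),"e~",round(np.arcsin(x/180),3))
        except Exception as ex: print(n,"no knob",ex)
    cv2.imwrite(f"pics/{tag}.png",cv2.resize(np.hstack(ims),(800,300)))
E
python3 -c "from h import *; look('a1')"
```

```text
t 2.1 tcp gb [-29.5 116. ] z 0.2081 rpy [-3.136e+00  2.000e-03  1.487e+00] F [-1.   0.4 -0.4] open 0.008
top knob gb [0.3 7.9] z 0.1999 n 236 res 0.0012 a~ -0.044 e~ 0.002
side knob gb [0.2 7.6] z 0.2004 n 380 res 0.0009 a~ -0.042 e~ 0.001
```

View pics/a1.png

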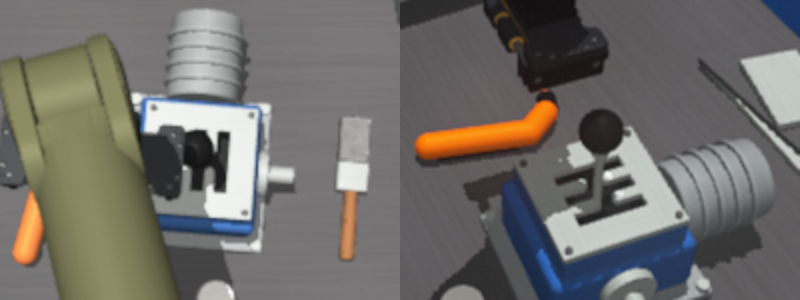

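carry_out(commands=[[0,[-1.0,1.5,0],0],[0,[-1.0,1.45,0],0],[0,[-1.6,0,0],0],[0,[-1.6,0,0],0],[0,[-0.8,0,0],0],[0,[0,0,0],0],[0,[0,0,0],0]])

```text
time_s: 2.78
position: [0.5438, 0.0691, 0.2121]
ee_rot: [3.141, -0.001, 1.485]
wrist_force: [0.5, 0.4, 0.3]
opening: 0.006
```

```bash
python3 -c "from h import *; look('a2')"
```

```text
t 2.78 tcp gb [ 2.7 56.3] z 0.2121 rpy [ 3.141e+00 -1.000e-03  1.485e+00] F [0.5 0.4 0.3] open 0.006
top no knob attempt to get argmax of an empty sequence
side knob gb [0.1 7.9] z 0.2004 n 285 res 0.0009 a~ -0.044 e~ 0.001
```

View pics/a2.png

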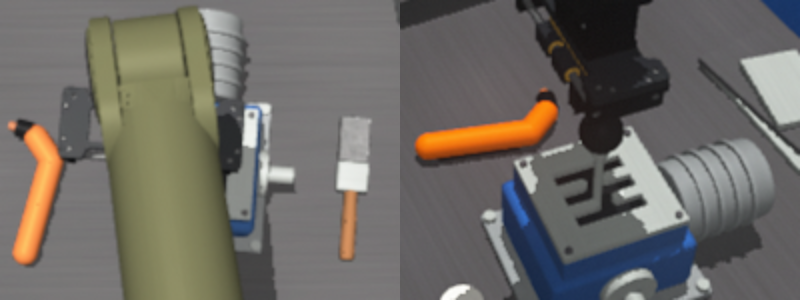

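carry_out(commands=[[0,[0,-0.25,0.6],0],[0,[-0.4,0,0],0],[0,[-0.4,0,0],0],[0,[-0.4,0,0],0],[0,[-0.4,0,0],0],[0,[-0.4,0,0],0],[0,[0,0,0],0]])

```text
time_s: 3.47
position: [0.5399, 0.0479, 0.2061]
ee_rot: [3.141, -0.001, 1.484]
wrist_force: [0.2, 0.1, 1.1]
opening: 0.003
```

```bash
python3 -c "from h import *; look('a3')"
```

```text
t 3.47 tcp gb [ 0.5 34.8] z 0.2061 rpy [ 3.141e+00 -1.000e-03  1.484e+00] F [0.2 0.1 1.1] open 0.003
top no knob attempt to get argmax of an empty sequence
side knob gb [-1.3  5.4] z 0.1991 n 189 res 0.0037 a~ -0.03 e~ -0.007
```

Run:
```python
from h import *
p,d=imaging.camera("side"); W=cloud("side",d)
u,v=proj("side",[G[0],G[1],.2]).astype(int)
cv2.imwrite("pics/a4.png",cv2.resize(p[v-40:v+40,u-50:u+50,::-1],(800,640),interpolation=cv2.INTER_CUBIC)[:600])
np.save("pics/p4.npy",p);np.save("pics/d4.npy",d)
```

```text
(no output)
```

View pics/a4.png

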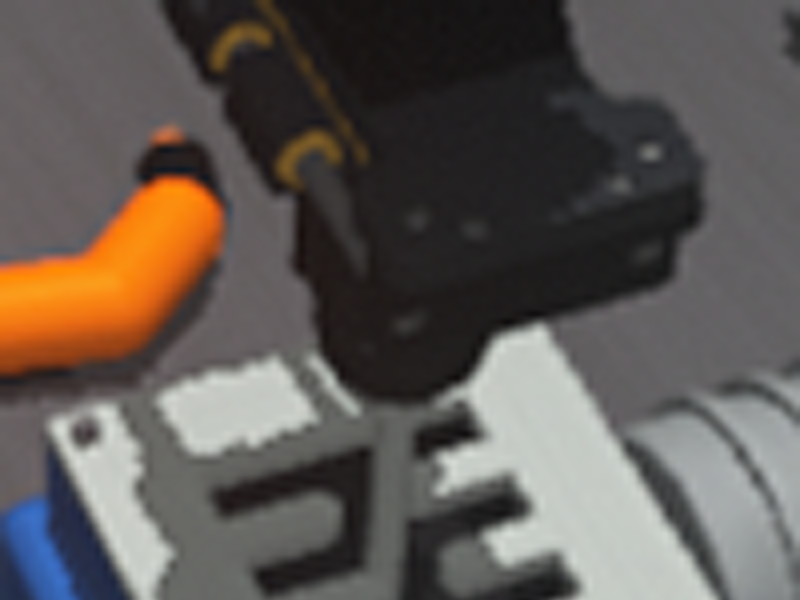

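```bash
cat >> h.py <<'E'
def lev(n,p,d,s,off):
    W=cloud(n,d)-np.array([*off,0]); t=gb(s["position"])
    Q=np.stack([*(R.T@(W[...,:2]-G).reshape(-1,2).T*1000),W[...,2].ravel()*1000],1)
    dist=np.linalg.norm(Q-np.array([0,0,20]),axis=1)
    m=(d.ravel()>0)&(p.max(-1).ravel()<75)&(dist>160)&(dist<203)&(np.abs(Q[:,0])<75)&(np.abs(Q[:,1])<75)&~((np.abs(Q[:,0]-t[0])<16)&(np.abs(Q[:,1]-t[1])<16))&(Q[:,2]<224)
    X=Q[m]
    def c(q): a,e=q; return np.array([180*np.sin(e),-180*np.cos(e)*np.sin(a),20+180*np.cos(e)*np.cos(a)])
    best=None
    for a0 in(-.04,.1,.28):
      for e0 in(0,.25):
        f=least_squares(lambda q:np.linalg.norm(X-c(q),axis=1)-22,[a0,e0],loss="cauchy",f_scale=1.)
        if best is None or f.cost<best.cost: best=f
    print(n,"a,e",best.x.round(3),"ball",c(best.x).round(1),"n",len(X),"med",np.median(np.abs(best.fun)).round(2))
def look2(tag=None):
    s=telemetry.read_state(); print("t",round(s["time_s"],2),"tcp gb",gb(s["position"]).round(1),"z",round(s["position"][2],4),"F gb",(R.T@s["wrist_force"][:2]).round(1),round(s["wrist_force"][2],1))
    for n,off in(("top",[-.0013,.0014]),("side",[.0013,-.0014])):
        p,d=imaging.camera(n)
        try: lev(n,p,d,s,off)
        except Exception as e: print(n,"none")
        if tag and n=="side":
            u,v=proj("side",[G[0],G[1],.17]).astype(int); cv2.imwrite(f"pics/{tag}.png",cv2.resize(p[v-45:v+45,u-60:u+60,::-1],(800,600),interpolation=cv2.INTER_CUBIC))
E
python3 -c "from h import *; look2()"
```

```text
t 3.62 tcp gb [ 0.3 35. ] z 0.2056 F gb [-0.3 -0.5] 0.4
top a,e [-0.04  0.  ] ball [  0.    7.2 199.9] n 0 med nan
side a,e [-0.019 -0.   ] ball [ -0.    3.4 200. ] n 136 med 0.55
  return _methods._mean(a, axis=axis, dtype=dtype,
  ret = ret.dtype.type(ret / rcount)
```

carry_out(commands=[[0,[-0.4,0,0],0],[0,[-0.4,0,0],0],[0,[-0.4,0,0],0],[0,[-0.4,0,0],0],[0,[-0.4,0,0],0],[0,[-0.2,0,0],0]])

```text
time_s: 4.22
position: [0.5377, 0.0255, 0.2057]
ee_rot: [3.141, 0.0, 1.484]
wrist_force: [0.6, 1.8, 1.9]
opening: 0.003
```

```bash
python3 -W ignore -c "from h import *; look2('b1')"
```

```text
t 4.22 tcp gb [ 0.4 12.3] z 0.2057 F gb [0.5 1.9] 1.9
top a,e [-0.04  0.  ] ball [  0.    7.2 199.9] n 0 med nan
side a,e [0.106 0.   ] ball [  0. -19. 199.] n 139 med 0.63
```

View pics/b1.png

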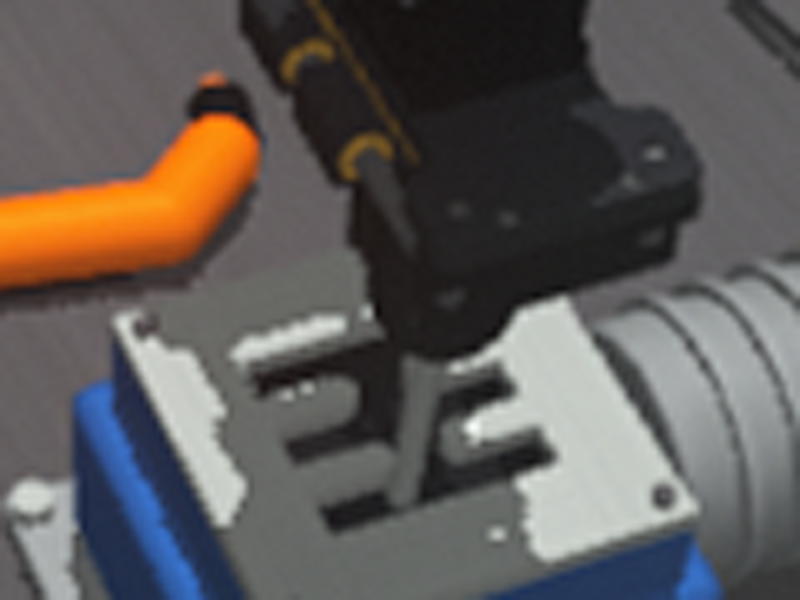

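carry_out(commands=[[0,[-0.4,0,0],0],[0,[-0.4,0,0],0],[0,[-0.4,0,0],0],[0,[-0.4,0,0],0],[0,[-0.4,0,0],0],[0,[-0.4,0,0],0],[0,[-0.3,0,0],0],[0,[0,0,0],0]])

```text
time_s: 4.98
position: [0.5352, -0.0016, 0.2055]
ee_rot: [-3.141, 0.001, 1.484]
wrist_force: [0.6, 0.9, 0.2]
opening: 0.004
```

```bash
python3 -W ignore -c "from h import *; look2('b2')"
```

```text
t 4.98 tcp gb [  0.2 -14.9] z 0.2055 F gb [0.5 0.9] 0.2
top a,e [-0.04  0.  ] ball [  0.    7.2 199.9] n 0 med nan
side a,e [ 0.258 -0.   ] ball [ -0.  -45.8 194.1] n 172 med 0.49
```

carry_out(commands=[[0,[-0.3,0,0],0],[0,[0,0,0],0],[0,[1.0,0,0],0],[0,[2.0,0,0],0],[0,[0,-2.0,0],0],[0,[0,-2.0,0],0],[0,[0,-1.5,0],0],[0,[0,0,0],0]])

```text
time_s: 5.75
position: [0.4808, 0.0323, 0.2055]
ee_rot: [-3.14, -0.001, 1.487]
wrist_force: [-0.1, -0.0, -0.2]
opening: 0.006
```

```bash
python3 -W ignore -c "from h import *; look2('b3')"
```

```text
t 5.75 tcp gb [-57.   14.1] z 0.2055 F gb [-0. -0.] -0.2
top a,e [-0.04  0.  ] ball [  0.    7.2 199.9] n 0 med nan
side a,e [0.27  0.001] ball [ 1.000e-01 -4.810e+01  1.935e+02] n 373 med 0.66
```

View pics/b3.png

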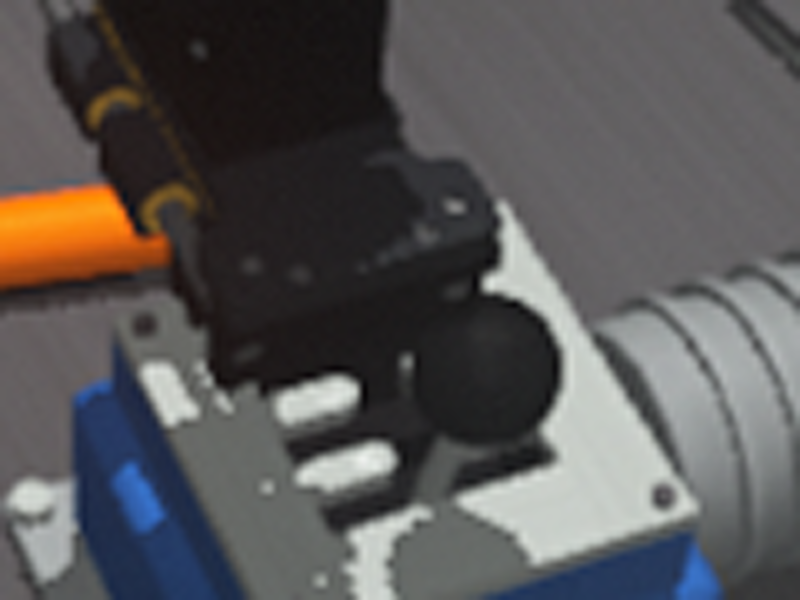

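carry_out(commands=[[0,[-2.0,0,0.2],0],[0,[-2.0,0,0.2],0],[0,[-2.2,0,0],0],[0,[0,0.5,0],0],[0,[0,0.5,0],0],[0,[0,0.5,0],0],[0,[0,0.4,0],0],[0,[0,0.4,0],0]])

```text
time_s: 6.52
position: [0.5013, -0.0315, 0.2014]
ee_rot: [-3.141, 0.0, 1.487]
wrist_force: [-1.5, -0.7, 1.4]
opening: 0.005
```

```bash
python3 -W ignore -c "from h import *; look2('b4')"
```

```text
t 6.52 tcp gb [-31.  -47.6] z 0.2014 F gb [-1.4 -0.9] 1.4
top a,e [-0.04  0.  ] ball [  0.    7.2 199.9] n 0 med nan
side a,e [-0.04  0.  ] ball [  0.    7.2 199.9] n 0 med nan
```

carry_out(commands=[[0,[0,0.4,0],0],[0,[0,0.4,0],0],[0,[0,0.4,0],0],[0,[0,0.4,0],0],[0,[0,0.4,0],0]])

```text
time_s: 7.03
position: [0.5209, -0.0341, 0.2017]
ee_rot: [3.141, -0.0, 1.485]
wrist_force: [-1.7, 0.1, 1.7]
opening: 0.008
```

```bash
python3 -W ignore -c "from h import *; look2('b5')"
```

```text
t 7.03 tcp gb [-11.3 -48.5] z 0.2017 F gb [-1.7 -0.1] 1.7
top a,e [-0.04  0.  ] ball [  0.    7.2 199.9] n 0 med nan
side a,e [-0.04  0.  ] ball [  0.    7.2 199.9] n 0 med nan
```

View pics/b5.png

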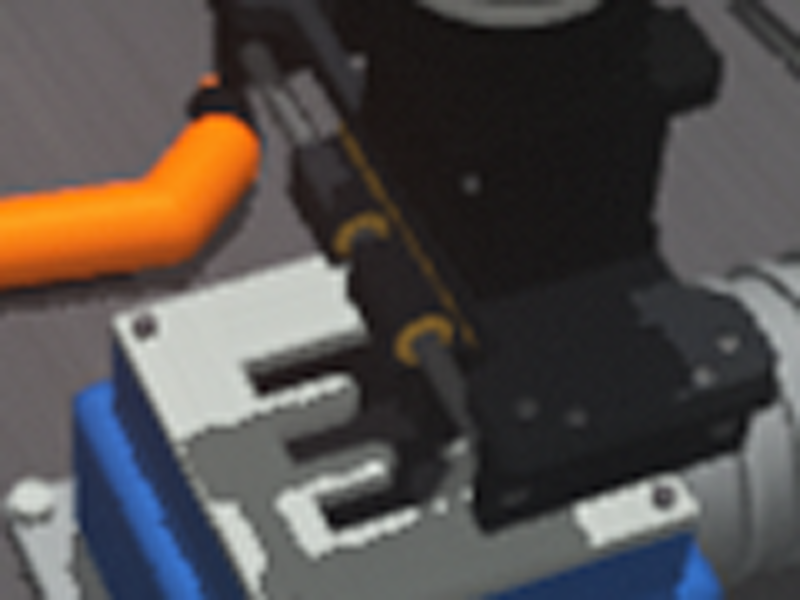

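carry_out(commands=[[0,[0,0.4,0],0],[0,[0,0.4,0],0],[0,[0,0.4,0],0],[0,[0,0.4,0],0],[0,[0,0.4,0],0],[0,[0,0.3,0],0],[0,[0,0.3,0],0]])

```text
time_s: 7.72
position: [0.5465, -0.0365, 0.2012]
ee_rot: [-3.141, 0.0, 1.485]
wrist_force: [-1.9, 0.4, -2.0]
opening: 0.004
```

carry_out(commands=[[0,[0,0.2,0],0],[0,[0,0,0],0]])

```text
time_s: 7.88
position: [0.5487, -0.0368, 0.2014]
ee_rot: [3.141, 0.0, 1.485]
wrist_force: [-1.1, 1.4, -1.2]
opening: 0.004
```

```bash
python3 -W ignore -c "from h import *; look2('b6')"
```

```text
t 7.88 tcp gb [ 16.7 -48.8] z 0.2014 F gb [-1.2  1.3] -1.2
top a,e [-0.04  0.  ] ball [  0.    7.2 199.9] n 0 med nan
side a,e [-0.04  0.  ] ball [  0.    7.2 199.9] n 0 med nan
```

carry_out(commands=[[0,[0,0.15,0],0],[0,[0,0,0],0]])

```text
time_s: 8.15
position: [0.5499, -0.0369, 0.2016]
ee_rot: [3.141, 0.0, 1.485]
wrist_force: [-2.1, -0.5, -1.3]
opening: -0.001
```

carry_out(commands=[[0,[0,0.1,0],0],[0,[0,0,0],0]])

```text
time_s: 8.32
position: [0.5509, -0.0369, 0.2016]
ee_rot: [3.142, 0.0, 1.485]
wrist_force: [-0.7, -0.1, -1.3]
opening: 0.003
```

carry_out(commands=[[0,[0,-1.0,0],0],[0,[0,-2.5,0],0],[0,[0,-3.0,0],0],[0,[0,-3.0,0],0],[0,[0,-1.5,0],0],[0,[0,0,0],0]])

```text
time_s: 8.82
position: [0.4387, -0.0271, 0.2018]
ee_rot: [3.141, -0.002, 1.486]
wrist_force: [0.5, -0.0, -0.2]
opening: 0.004
```

```bash
python3 -W ignore -c "from h import *; look2('b7')"
```

```text
t 8.82 tcp gb [-93.7 -48.7] z 0.2018 F gb [0.5 0. ] -0.2
top a,e [0.269 0.284] ball [ 50.4 -45.9 186.6] n 252 med 0.86
side a,e [0.271 0.28 ] ball [ 49.8 -46.3 186.7] n 384 med 0.7
```

View pics/b7.png

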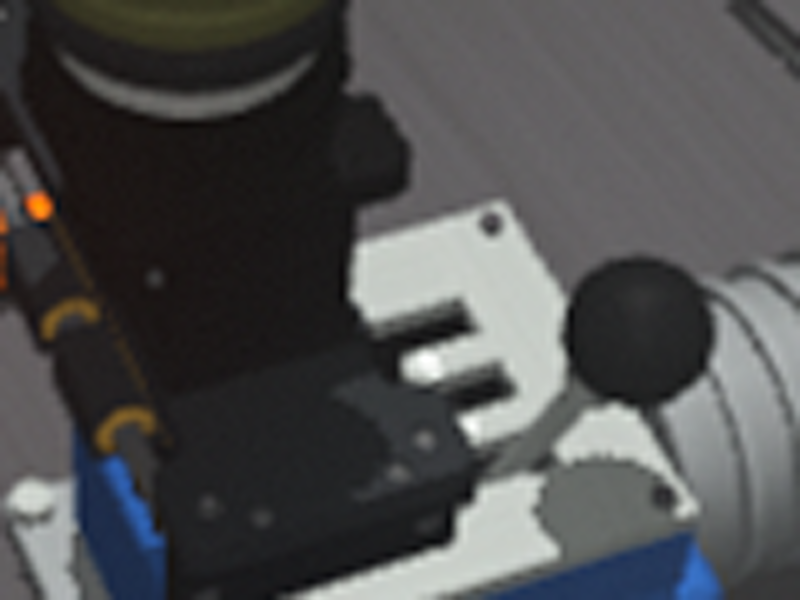

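carry_out(commands=[[0,[0,-0.5,-2.5],0],[0,[0,0,-3.0],0],[0,[0,0,-3.0],0],[0,[1.5,0,-2.5],0],[0,[3,0,0],0],[0,[3,0,0],0],[0,[3,0,0],0],[0,[0,0,0],0]])

```text
time_s: 9.58
position: [0.4462, 0.0845, 0.3115]
ee_rot: [3.141, -0.002, 1.493]
wrist_force: [-0.0, -0.1, 0.6]
opening: 0.007
```

carry_out(commands=[[0,[3,0,0],0],[0,[3,0,0],0],[0,[3,0,0],0],[0,[3,0,0],0],[0,[3,0,0],0],[0,[0,0,0],0],[0,[0,0,0],0]])

```text
time_s: 10.17
position: [0.4587, 0.2291, 0.3109]
ee_rot: [3.141, 0.001, 1.488]
wrist_force: [-0.5, -1.0, 0.4]
opening: 0.001
```

```bash
python3 -W ignore - <<'E'
from h import *
look2()
p,d=imaging.camera("side"); cv2.imwrite("pics/end.png",p[:,:,::-1])
E
```

```text
t 10.17 tcp gb [-96.  208.3] z 0.3109 F gb [-0.4 -1. ] 0.4
top a,e [0.27  0.283] ball [ 50.2 -46.1 186.6] n 249 med 0.88
side a,e [0.27 0.28] ball [ 49.8 -46.1 186.7] n 390 med 0.66
```

View pics/end.png

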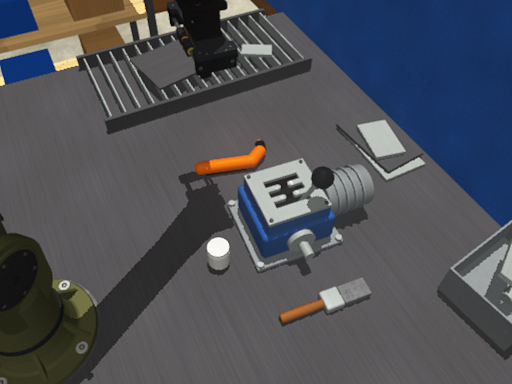

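The knob is forward-right at (322,177). The torch, tin (218,254) and brush (325,300) lie where they were at the start, and the hand is well clear.

```bash
python3 -c "
from rig import order; print(order.sign_off())"
```

```text
the job is handed in; nothing more can be done
None
```

The gearbox is in third and the job is handed in, after about 10 s of robot time. With the fingers shut, I pushed the knob right along the neutral channel to the right-hand column, moved round behind it, and pushed it forward into the third slot. I then backed off and raised the hand clear.

- **Lever position:** with the hand clear, the side camera read across 0.27 and engage 0.28, and the top camera read 0.27 and 0.283. The two raw camera views differed by about 2–3 mm in absolute position, so I averaged them to place the gate centre.
- **Not checked by force:** I never felt a force rise at the rubber stop, so "fully home" rests on the camera readings.
- **Blind stretches:** the gripper hid the knob from both cameras during the forward push. The top camera also missed it during the sideways push. In that push the side view showed engage at about 0 at each check.
- **Forces:** wrist readings at the end of each push move were about 3 N or less.
- **Other items:** in the last picture the torch, wire brush and tin were where they started.

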